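# Shut the enclosure and show its mark to the camera in the mirror

### The job

Push the door of the grey enclosure fully shut so that it seats on its catch. Then take the fin on top of the sprung inspection mirror, turn the mirror until the small bench camera sees the round mark on the shut door in the middle of the mirror, and finish holding the mirror still at that angle, without letting go. Leave the oil bottle, the spur gear and the V-block where they stand.

Things in the scene. Friction and masses are not known exactly. Their poses are not given: they have to be found in the camera images.
- enclosure: grey sheet-metal enclosure fixed to the bench, 130 deep (its x), 180 wide (its y), 190 high, two cable glands low on its +y side (20 out); origin under its centre; its open front faces its -x, where the door hangs on an upright hinge line at x -65, y +90 mm (left edge, seen from the front)
- door (a joint): angle of the enclosure's door, rad: 0 shut, grows as it swings out towards the enclosure's -x. Moves freely; a spring roller catch resists from about 0.085 rad, needs about 3 N near the free edge, and below about 0.035 rad pulls the door home; not pushed past it, the door stays ajar
- door_edge (a point): upper corner of the door's outer face at its free edge, 176 mm from the hinge line, 190 mm high. The door is 8 mm thick (outer face 8 mm in front of the hinge line) and 16 to 190 mm high; a steel pull handle stands 22 mm out of it, 50 to 90 mm high, 154 to 162 mm from the hinge
- mark (a point): centre of the round mark (white, black and white rings, 48 mm across) on the door's outer face, 90 mm from the hinge, 105 mm above the bench; moves with the door
- mirror_bench: aluminium base plate fixed to the bench, 300 x 80 x 12 mm, with the mirror head and the camera on it; origin on the bench under the mirror's upright turning axis; its +x points from the mirror to the camera; the plate runs from x -60 to +240 mm. The camera body (55 x 46 x 46) stands at x 167 to 223 mm, up to 130 mm high
- camera_lens (a point): centre of the camera's front lens, 146 mm from the mirror's axis along the bench's +x, 105 mm high; the camera looks along the bench's -x straight at the middle of the mirror
- mirror_angle (a joint): angle of the mirror about its upright axis, rad, 0 to 1.2: at 0 it faces the camera squarely (normal along the bench's +x), positive is counter-clockwise from above. A weak spring (0.016 N m at 0, 0.064 N m at 1.2) turns it back to 0 when let go. Glass 60 x 60 mm, its middle on the axis, 105 mm high
- mirror: the turning mirror head: glass 60 x 60 mm in a black 70 x 70 frame, 70 to 140 mm high, with the grip fin on top; origin on the bench on the turning axis, its +x is the mirror's normal
- mirror_fin (a point): middle of the underside of the grip fin, on the axis above the mirror, 146 mm above the bench: the fin is 10 mm thick (x, the mirror's normal), 36 wide (y), 38 high, and turns with the mirror
- sight_line (a point): point on the mirror's axis, 105 mm high, fixed to a flat brass pointer (62 mm long from the axis, 60 mm high, under the mirror) that is geared to turn twice as far as the mirror, so that its tip, the point's +x, shows where the camera's line of sight goes after the mirror (at the camera when the mirror is at 0)
- oil_bottle: yellow oil bottle with a pointed red cap, 57 across, 165 high, loose bystander; origin under its centre
- spur_gear: steel spur gear lying flat, 49 across, 21 high, loose bystander; origin under its centre
- v_block: small grey steel V-block standing on its base, 45 x 40 x 30 high, loose bystander; origin under its centre

How it is judged:
By the outcome, as a careful person would: the job done as asked, in the order asked, and still so for the second after the job is handed in, while the arm keeps its last pose, push and grip.
It also fails if it takes over 48 s, if anything falls off the work surface, if the arm or the gripper's body presses on something with over 40 N, if the wrist force passes 120 N, or if a joint passes its speed limit or range.

### The arm

A 6-joint arm with a two-finger parallel gripper is mounted at the origin on a cart in front of the work surface, level with it; the furniture and walls round the work are solid. World frame = base frame: x ahead of the robot, y to its left, z up, the work surface at z = 0. Lengths are in m, angles in rad, forces in N, time in s.
With the tool pointing down it reaches from about 0.425 to 0.95 m from the base axis. Payload 3.5 kg.
Tool frame: the origin (TCP) lies midway between the tips of the shut fingers; the grasp point (between the pads) lies 19 mm behind it (ctrl.pinch_z is the distance from the TCP to the grasp point, in m); z points along the fingers, y is the line along which they close (so a half turn about z gives the same grasp; the last joint's range is limited). The gripper opens to 85 mm and grips with 20 to 120 N. Pads are 22 mm wide; open, the fingers measure 114 mm over their backs; the gripper's body (76 mm by 85 mm) begins 54 mm behind the grasp point. The pads swing forward as they close: fully open they stand 13 mm farther back than shut.
Start: joints at [1.002, 0.286, 1.577, -0, 1.279, -0.15], TCP at [0.274, 0.617, 0.231] pointing down, gripper open.
Joint ranges: [-2.77, 2.77], [-0.9, 2.22], [0.21, 2.48], [-1.53, 4.67], [0.24, 2.81], [-2.84, 2.84]. Speed limits (rad/s): [2.79, 2.79, 3.14, 3.14, 3.14, 3.14].

### API

Orientations are given as a unit quaternion [x, y, z, w].
In Python, from plant import get_state, viewer, sign_off, ctrl gives the robot as it stands. The module is installed in compiled form; this text tells all that it offers.
- The arm moves only by the shell command python3 -m handwheel 'ROWS' [FORCE]. ROWS is JSON, a list that holds one entry, the list of rows, each a list of 5 numbers: the finger opening in m, from 0 to 0.0854, then the shift along the tool's x, y, z in m, then the turn about the tool's z in degrees. In form: [[[claw, x, y, z, spin], ...]]. A call has 1 to 12 rows; each row shifts and turns the commanded pose from where the row before left it, along the tool's axes as they then stand; what a row does not reach is not made up. A row lasts 1/12 s, in which the tool goes at most 41.7 mm and 7.16 degrees, less where a joint would pass 70% of its speed; a pose out of reach is approached as far as the arm can. A call is refused whole if a number of a shift passes 0.0417 or a number of a turn 7.16, either way. A call with a gripper value outside its range is refused whole. The fingers move at their own pace and stop on an object; FORCE is the grip in N (left out, the last holds). Time passes only in rows, so rows that do not move let the fingers close. It gives the time, the measured TCP pose, the force, the opening and the grip force at its end, in the units of the state.
- get_state(): the state, without advancing time (a new reading comes with each control period).
- viewer.read_camera(name): name is "scene" or "top" or "wrist"; returns the picture (480x640x3 uint8, blue, green, red); there is no depth.
- viewer.camera_params(name): a dict with "fov_y" (degrees; the focal length in pixels is half the picture's height over the tangent of half this angle, whatever the lens; pixels are square), "cx", "cy" (the principal point, pixels), "xyz" and "attitude" of the camera in the world; the wrist camera has in their place "hand_eye" (4x4, takes a point from camera to tool coordinates, whose origin is the TCP and whose axes are the flange's). Camera axes: x right, y up, looking along -z (the intrinsics and any distortion apply to the point x, -y, -z); pixel columns grow to the right and rows downward; lengths in m; the calibration is good to about 2 mm. A picture is of the moment at which its call begins: read the wrist's pose just before it. camera_params takes no time and is no camera call.
- sign_off(): hands the job in; it is judged then, once.
Trained networks look in the newest picture that a camera, given by its name, has taken for a name from the list of things; names that differ only in an ending like _2 or _b are one class to them, and where a whole thing is asked for, a point or a joint stands for the part that bears it (a point fixed in the world has none). Each returns a list of dicts, best first, with "confidence" (0 to 1); they miss things now and then, are a little off and sometimes report something else, mostly with a low value. They report only what shows in the picture. A call takes as long as a camera call.
- viewer.look_for(camera, name): "extent" ([left, top, width, height] as shares, 0 to 1, of the picture: columns of its width, rows of its height, round what is visible of it).
- viewer.outline_of(camera, name): "mask" (480x640 bool, what is visible of it) and "extent" ([left, top, width, height] as shares, 0 to 1, of the picture: columns of its width, rows of its height, round what is visible of it).
- viewer.pinpoint(camera, name): "xy" ([column, row] as shares, 0 to 1, of the picture: columns of its width, rows of its height: a listed point, or the origin of a listed thing).
The state is a dict: "time": time; "qpos": joint angles; "dq": joint speeds; "joint_efforts": joint torques, N m; "eef_pos": TCP position; "tcp_rot": TCP orientation; "contact_force": force on the tool from outside, world axes, zero at the start; "wrist_torque": the same for the moment, N m; "opening": opening from 0.0 (shut) to 1.0 (fully open); "finger_force": force on a finger pad.
Only numpy, scipy, OpenCV 4.12 (cv2) and the standard library are available. Lean on these libraries where they do the work, as an engineer would, in place of code of your own. Each camera call takes 0.05 s, during which the arm holds its last target. There are 200 camera calls.

## Working session

There is one attempt and no reset: what is moved stays moved. The work goes in short steps, Python scripts to look and compute and a shell command to move; the robot and the scene stay as the last step left them, time stands still between calls to the robot, and variables do not carry over. Pictures are saved under pics/ and viewed, at most 10 in all, crops included, and the job is handed in when it is done.

```bash
mkdir -p pics
cat > h.py <<'E'
import numpy as np, cv2
from scipy.spatial.transform import Rotation as R
from plant import get_state, viewer, ctrl
def cam(n):
    p=viewer.camera_params(n); f=240/np.tan(np.radians(p['fov_y'])/2)
    if 'xyz' in p:
        a=np.array(p['attitude'],float)
        Rm=a if a.shape==(3,3) else R.from_quat(a).as_matrix()
        return f,p['cx'],p['cy'],np.array(p['xyz']),Rm
    s=get_state(); T=np.eye(4);T[:3,:3]=R.from_quat(s['tcp_rot']).as_matrix();T[:3,3]=s['eef_pos']
    T=T@np.array(p['hand_eye']); return f,p['cx'],p['cy'],T[:3,3],T[:3,:3]
def proj(n,P):
    f,cx,cy,o,Rm=cam(n); q=(np.atleast_2d(P)-o)@Rm
    return np.c_[cx+f*q[:,0]/-q[:,2], cy-f*q[:,1]/-q[:,2]]
def onz(n,uv,z):
    f,cx,cy,o,Rm=cam(n); d=Rm@np.array([(uv[0]-cx)/f,-(uv[1]-cy)/f,-1]); return o+d*(z-o[2])/d[2]
E
python3 - <<'E'
from h import *
for n in ('scene','top','wrist'): print(n,viewer.camera_params(n))
print(get_state(),ctrl.pinch_z)
for n in ('scene','top'):
    cv2.imwrite(f'pics/{n}0.png',viewer.read_camera(n))
    for k,z in dict(door_edge=.19,mark=.105,camera_lens=.105,mirror_fin=.146,sight_line=.105,mirror_bench=0,enclosure=0,oil_bottle=0,spur_gear=0,v_block=0).items():
        for r in viewer.pinpoint(n,k)[:1]:
            uv=np.array(r['xy'])*[640,480]; print(n,k,round(r['confidence'],2),uv.round(1),onz(n,uv,z).round(4))
E
```

```text
scene {'fov_y': 57.31455191959897, 'cx': 313.3042915820571, 'cy': 237.53067116968143, 'xyz': array([0.28685489, 0.32749914, 1.03312128]), 'attitude': array([-0.07093017,  0.23655797,  0.92560394, -0.28682153])}
top {'fov_y': 42.053965799317616, 'cx': 325.356083261067, 'cy': 234.43555775697436, 'xyz': array([ 0.32719629, -0.04949219,  1.8047836 ]), 'attitude': array([ 0.04487622, -0.05691311, -0.70005303,  0.71040325])}
wrist {'fov_y': 69.99950951379003, 'cx': 317.2877898019169, 'cy': 240.45953970094527, 'hand_eye': array([[ 5.06476844e-04,  9.44711168e-01,  3.27903267e-01,
         8.52443636e-02],
       [ 9.99999561e-01, -7.37042297e-04,  5.78876415e-04,
         3.97517694e-04],
       [ 7.88549591e-04,  3.27902830e-01, -9.44711126e-01,
        -1.42160136e-01],
       [ 0.00000000e+00,  0.00000000e+00,  0.00000000e+00,
         1.00000000e+00]])}
{'time': 0.0, 'qpos': array([ 1.00200131e+00,  2.87193196e-01,  1.57817194e+00, -5.19059109e-06,
        1.27862721e+00, -1.49994387e-01]), 'dq': array([ 0.00209814, -0.00029335,  0.00022637,  0.00157093, -0.00083311,
       -0.00035507]
[... 901 characters left out ...]
oil_bottle 0.86 [378.4 176. ] [ 0.5602 -0.4148  0.    ]
scene spur_gear 0.78 [270.8 421.5] [0.4195 0.2897 0.    ]
scene v_block 0.79 [406.4 215.9] [ 0.4279 -0.3413  0.    ]
top door_edge 0.76 [331.9 193.1] [ 0.6722 -0.0913  0.19  ]
top mark 0.68 [303.9 216.8] [ 0.6222 -0.0169  0.105 ]
top camera_lens 0.81 [376.1 208. ] [ 0.6504 -0.2166  0.105 ]
top mirror_fin 0.5 [375.  265.1] [ 0.4875 -0.2098  0.146 ]
top sight_line 0.46 [376.1 262.7] [ 0.4981 -0.2169  0.105 ]
top mirror_bench 0.89 [371.  268.1] [ 0.4927 -0.2124  0.    ]
top enclosure 0.65 [260.3 199. ] [0.6915 0.1142 0.    ]
top oil_bottle 0.91 [439.1 248.6] [ 0.5528 -0.4114  0.    ]
top v_block 0.58 [416.5 290. ] [ 0.4311 -0.3443  0.    ]
```

View pics/scene0.png

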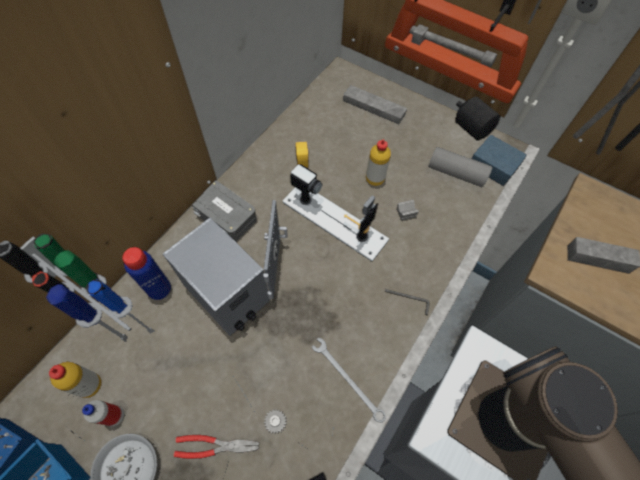

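View pics/top0.png

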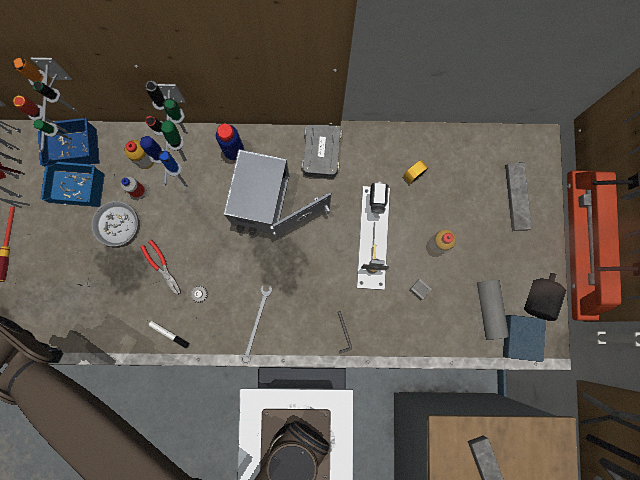

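The scene picture shows the enclosure front facing world −y: its hinge is at top-view pixel (271,236) and the door's free edge is near (331,195). The mirror stands at (375,265), with the camera in +x from it. I'll move in front of the door with the fingers shut, spinning tool y to world +x on the way.

```bash
python3 -m handwheel '[[[0,0,0,0,7.1],[0,0,0,0,7.1],[0,0,0,0,7.1],[0,0,0,0,7.1],[0,0,0,0,7.1],[0,0,0,0,7.1],[0,0,0,0,7.1],[0,0,0,0,7.1],[0,0,0,0,7.1],[0,0,0,0,2.1]]]' 
python3 -m handwheel '[[[0,-0.0357,0.0171,0,0],[0,-0.0357,0.0171,0,0],[0,-0.0357,0.0171,0,0],[0,-0.0357,0.0171,0,0],[0,-0.0357,0.0171,0,0],[0,-0.0357,0.0171,0,0],[0,-0.0357,0.0171,0,0],[0,-0.0357,0.0171,0,0],[0,-0.0357,0.0171,0,0],[0,-0.0357,0.0171,0,0]]]'
python3 -m handwheel '[[[0,-0.0357,0.0171,0,0],[0,-0.0357,0.0171,0,0],[0,-0.0357,0.0171,0,0],[0,-0.0357,0.0171,0,0],[0,-0.0357,0.0171,0,0],[0,-0.0357,0.0171,0,0],[0,-0.0357,0.0171,0,0],[0,-0.0357,0.0171,0,0],[0,-0.0357,0.0171,0,0],[0,-0.0357,0.0171,0,0],[0,0,0,0,0]]]'
```

```text
time: 1.93
eef_pos: [0.2744, 0.6167, 0.2313]
tcp_rot: [0.709, 0.705, 0.0, -0.0]
contact_force: [0.4, 0.6, -0.0]
opening: 0.004
finger_force: 0.0
time: 2.77
eef_pos: [0.4459, 0.2579, 0.2317]
tcp_rot: [0.707, 0.707, 0.0, 0.0]
contact_force: [1.0, 0.7, -0.1]
opening: -0.002
finger_force: 0.0
time: 3.68
eef_pos: [0.6185, -0.1037, 0.2312]
tcp_rot: [0.709, 0.705, -0.0, 0.002]
contact_force: [-0.4, 0.1, 0.8]
opening: -0.001
finger_force: 0.0
```

```bash
python3 -m handwheel '[[[0,0,0,0.032,0],[0,0,0,0.032,0],[0,0,0,0.032,0],[0,0.0085,0.011,0,0],[0,0.0085,0.011,0,0],[0,0.0085,0.011,0,0],[0,0.0085,0.011,0,0],[0,0.0085,0.011,0,0],[0,0.0085,0.01,0,0],[0,0.0085,0.01,0,0],[0,0.0085,0.01,0,0]]]' 
python3 -m handwheel '[[[0,0.008,0.004,0,0],[0,0.008,0.003,0,0],[0,0.006,0.002,0,0]]]'
python3 - <<'E'
from h import *
for n in ('scene','top','wrist'):
    im=viewer.read_camera(n)
    for k,z in dict(door_edge=.19,mark=.105).items():
        for r in viewer.pinpoint(n,k)[:1]:
            uv=np.array(r['xy'])*[640,480]; print(n,k,round(r['confidence'],2),uv.round(1),onz(n,uv,z).round(4))
    if n=='top': cv2.imwrite('pics/t1.png',cv2.resize(im[120:280,200:420],None,fx=3,fy=3))
E
```

```text
time: 4.6
eef_pos: [0.7034, -0.0278, 0.1379]
tcp_rot: [0.707, 0.707, 0.001, 0.001]
contact_force: [-0.3, -0.8, -0.0]
opening: -0.003
finger_force: 0.0
time: 4.85
eef_pos: [0.7113, -0.0059, 0.1365]
tcp_rot: [0.707, 0.707, 0.0, 0.0]
contact_force: [-0.4, 0.0, 0.5]
opening: 0.002
finger_force: 0.0
scene door_edge 0.58 [220.1 209.6] [0.7577 0.0062 0.19  ]
scene mark 0.83 [249.3 251.9] [0.6719 0.0252 0.105 ]
top door_edge 0.43 [441.1 242.9] [ 0.5442 -0.3787  0.19  ]
wrist door_edge 0.86 [460.9 364.7] [0.7542 0.0063 0.19  ]
```

View pics/t1.png

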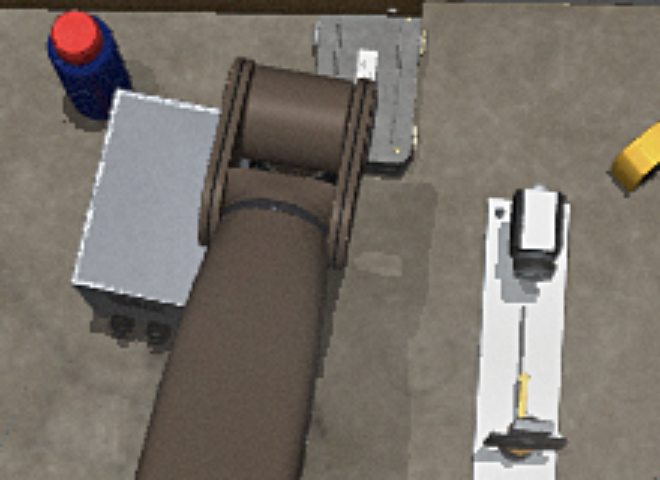

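The arm hides the door from the top camera, which shows only the enclosure top. The scene and wrist views put the door edge at about (0.756, 0.006), nearly shut. I'll keep pushing gently in +y.

```bash
for i in 1 2; do :; done
python3 -m handwheel '[[[0,0.004,0,0,0],[0,0.004,0,0,0],[0,0.003,0,0,0]]]' | egrep 'eef|contact'
python3 -m handwheel '[[[0,0.003,0,0,0],[0,0.003,0,0,0]]]' | egrep 'eef|contact'
python3 -m handwheel '[[[0,0.003,0,0,0],[0,0.002,0,0,0]]]' | egrep 'eef|contact'
python3 - <<'E'
from h import *
for n in ('scene','wrist'):
    im=viewer.read_camera(n)
    for k,z in dict(door_edge=.19,mark=.105).items():
        for r in viewer.pinpoint(n,k)[:1]:
            uv=np.array(r['xy'])*[640,480]; print(n,k,round(r['confidence'],2),uv.round(1),onz(n,uv,z).round(4))
    if n=='wrist':cv2.imwrite('pics/w1.png',im)
E
```

```text
eef_pos: [0.7105, 0.0038, 0.1354]
contact_force: [1.0, -5.7, 0.6]
eef_pos: [0.7109, 0.0077, 0.1357]
contact_force: [0.9, -5.1, 1.1]
eef_pos: [0.7107, 0.0148, 0.1357]
contact_force: [-0.2, -1.1, 0.4]
scene door_edge 0.57 [212.9 216.7] [0.7587 0.0297 0.19  ]
wrist door_edge 0.84 [475.9 373.8] [0.7592 0.0263 0.19  ]
```

View pics/w1.png

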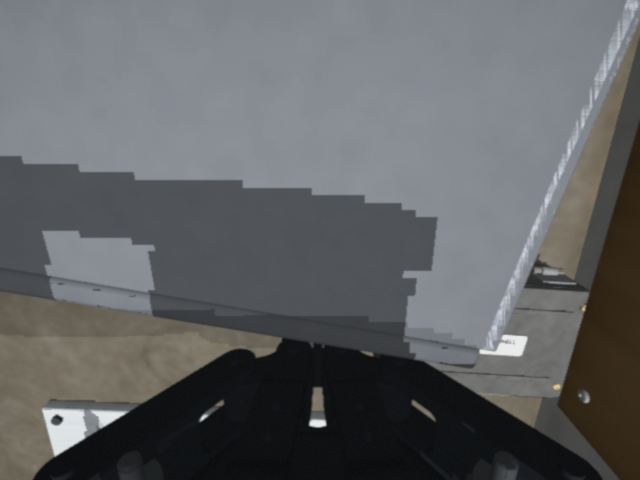

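The wrist view shows the door edge, around (475,360), lying against the enclosure front. The catch force rose and then dropped. I'll push a few mm more to confirm it is hard home, then back off and measure.

```bash
python3 -m handwheel '[[[0,0.003,0,0,0],[0,0,0,0,0]]]' | egrep 'eef|contact'
python3 -m handwheel '[[[0,0.003,0,0,0],[0,0,0,0,0]]]' | egrep 'eef|contact'
python3 -m handwheel '[[[0,0.002,0,0,0],[0,0,0,0,0]]]' | egrep 'eef|contact'
```

```text
eef_pos: [0.7104, 0.0169, 0.1352]
contact_force: [-0.4, -3.5, -1.1]
eef_pos: [0.7104, 0.0171, 0.1353]
contact_force: [-1.4, -10.9, -0.9]
eef_pos: [0.7104, 0.0171, 0.1353]
contact_force: [-1.2, -15.0, 0.5]
```

The door is hard home: 15 N gives no more motion. I'll back off, rise, and spin half a turn so the wrist camera faces the door and mirror.

```bash
python3 -m handwheel '[[[0,-0.03,0,0,0],[0,-0.03,0,0,0],[0,0,0,-0.04,0],[0,0,0,-0.04,0],[0,0,0,-0.04,0],[0,-0.025,-0.03,-0.01,0],[0,-0.025,-0.03,-0.01,0],[0,-0.025,-0.03,-0.01,0],[0,-0.025,-0.03,-0.01,0],[0,-0.02,-0.03,0,0]]]'|grep eef
python3 -m handwheel '[[[0,0,0,0,7.1],[0,0,0,0,7.1],[0,0,0,0,7.1],[0,0,0,0,7.1],[0,0,0,0,7.1],[0,0,0,0,7.1],[0,0,0,0,7.1],[0,0,0,0,7.1],[0,0,0,0,7.1],[0,0,0,0,7.1],[0,0,0,0,7.1],[0,0,0,0,7.1]]]' |grep eef
python3 -m handwheel '[[[0,0,0,0,7.1],[0,0,0,0,7.1],[0,0,0,0,7.1],[0,0,0,0,7.1],[0,0,0,0,7.1],[0,0,0,0,7.1],[0,0,0,0,7.1],[0,0,0,0,7.1],[0,0,0,0,7.1],[0,0,0,0,7.1],[0,0,0,0,7.1],[0,0,0,0,7.1]]]' |grep eef
python3 -m handwheel '[[[0,0,0,0,7.1],[0,0,0,0,2.5],[0,0,0,0,0]]]'
python3 - <<'E'
from h import *
for i in range(2):
  for n in ('wrist','top','scene'):
    im=viewer.read_camera(n)
    for k,z in dict(door_edge=.19,mark=.105,camera_lens=.105,mirror_fin=.146,sight_line=.105,mirror_bench=0,enclosure=0).items():
        for r in viewer.pinpoint(n,k)[:1]:
            uv=np.array(r['xy'])*[640,480]; print(n,k,round(r['confidence'],2),uv.round(1),onz(n,uv,z).round(4))
    if i==0: cv2.imwrite(f'pics/{n}2.png',im)
  
print(get_state()['qpos'])
E
```

```text
eef_pos: [0.5601, -0.1584, 0.2982]
eef_pos: [0.5606, -0.1567, 0.2954]
eef_pos: [0.5606, -0.1567, 0.2954]
time: 9.77
eef_pos: [0.5606, -0.1568, 0.2954]
tcp_rot: [-0.707, 0.707, 0.0, 0.0]
contact_force: [0.5, 0.3, 0.2]
opening: -0.002
finger_force: 0.0
wrist door_edge 0.71 [106.5 425.1] [0.7577 0.0288 0.19  ]
wrist mark 0.62 [221.6 373.9] [0.6732 0.0419 0.105 ]
wrist camera_lens 0.79 [230.7 148.9] [ 0.6416 -0.2169  0.105 ]
wrist mirror_fin 0.86 [394.5 158.8] [ 0.496  -0.2122  0.146 ]
wrist sight_line 0.85 [385.2 153.9] [ 0.496  -0.2127  0.105 ]
wrist mirror_bench 0.89 [373.  148.3] [ 0.4913 -0.2104  0.    ]
wrist enclosure 0.91 [233.6 364.8] [0.689  0.1133 0.    ]
top door_edge 0.65 [290.1 159.6] [0.7611 0.0209 0.19  ]
top mark 0.95 [281.3 198.1] [0.6738 0.0467 0.105 ]
top mirror_fin 0.44 [374.2 265.4] [ 0.4867 -0.2077  0.146 ]
top mirror_bench 0.55 [370.7 268.2] [ 0.4924 -0.2114  0.    ]
scene door_edge 0.7 [272.6 421.9] [0.3921 0.2954 0.19  ]
scene camera_lens 0.72 [321.1 192. ] [ 0.6274 -0.2129  0.105 ]
scene mirror_fin 0.97 [366.9 208.1] [ 0.4963 -0.2126  0.146 ]
scene sight_line 0
[... 636 characters left out ...]
19  ]
top mark 0.8 [283.3 198.5] [0.6728 0.041  0.105 ]
top mirror_fin 0.5 [373.7 260.9] [ 0.4987 -0.2063  0.146 ]
top sight_line 0.74 [372.2 264.5] [ 0.493  -0.2062  0.105 ]
top mirror_bench 0.75 [368.5 265.8] [ 0.4992 -0.2051  0.    ]
scene door_edge 0.9 [212.3 218.9] [0.7562 0.0348 0.19  ]
scene camera_lens 0.9 [321.  190.2] [ 0.6307 -0.2174  0.105 ]
scene mirror_fin 0.57 [369.3 210.5] [ 0.4882 -0.21    0.146 ]
scene sight_line 0.57 [370.  221.5] [ 0.4796 -0.2083  0.105 ]
scene mirror_bench 0.97 [358.4 239.5] [ 0.4982 -0.2032  0.    ]
scene enclosure 0.83 [226.4 291.7] [0.6932 0.1113 0.    ]
[-4.47784774e-01  3.93884904e-02  1.73932875e+00 -1.43426806e-05
  1.36289109e+00  2.69371582e+00]
```

View pics/wrist2.png

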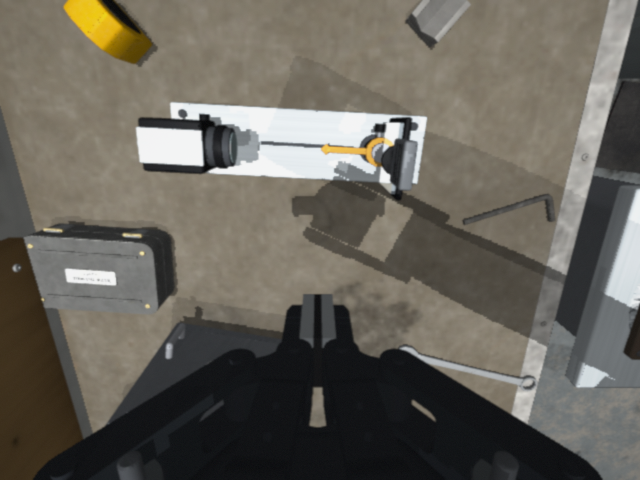

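The wrist view shows the bench plate from (172,103) to (427,117), the mirror at (405,155), and the door face at lower left, with its mark half hidden by the gripper near (221,373). I'll move above the mirror for a clear look at the mark and open the fingers partway.

```bash
python3 -m handwheel '[[[0.04,0.018,0.022,0,0],[0.04,0.018,0.022,0,0],[0.04,0.018,0.022,0,0],[0.04,0,0,0,0],[0.04,0,0,0,0]]]'
cat > m.py <<'E'
from h import *
out={}
n='wrist'
for i in range(4):
    im=viewer.read_camera(n)
    for k,z in dict(door_edge=.19,mark=.105,camera_lens=.105,mirror_fin=.146,mirror_bench=0,enclosure=0).items():
        for r in viewer.pinpoint(n,k)[:1]:
            uv=np.array(r['xy'])*[640,480]; out.setdefault(k,[]).append(np.r_[uv,onz(n,uv,z)[:2]])
for k,v in out.items(): print(k,np.median(v,0).round(4),np.std(v,0).round(4))
cv2.imwrite('pics/w3.png',im)
g=cv2.imread('pics/wrist2.png')
E
python3 m.py
```

```text
time: 12.58
eef_pos: [0.494, -0.212, 0.2956]
tcp_rot: [-0.706, 0.708, -0.0, 0.0]
contact_force: [-0.1, 0.2, -0.1]
opening: 0.467
finger_force: 0.0
camera_lens [169.888  205.248    0.6402  -0.2172] [1.1125 0.9968 0.0014 0.0012]
mirror_fin [ 3.16320e+02  2.21592e+02  4.95200e-01 -2.11800e-01] [9.784e-01 9.792e-01 9.000e-04 9.000e-04]
mirror_bench [ 3.200e+02  1.932e+02  4.906e-01 -2.084e-01] [9.294e-01 3.394e-01 1.400e-03 7.000e-04]
enclosure [ 1.71520e+02  2.04816e+02  6.84100e-01 -1.93000e-01] [0. 0. 0. 0.]
```

View pics/w3.png

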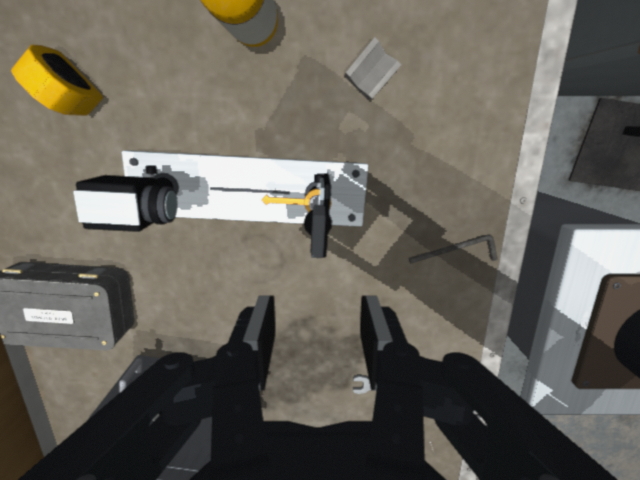

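Here the mark is hidden behind the gripper at lower left; the fin is at (317,222) and the plate's top edge runs from (122,150) to (368,164). I'll shift nearer the door so the mark clears the fingers.

```bash
python3 - <<'E'
from h import *
s=get_state()
for uv in [(122,150),(368,164),(361,227)]: print(onz('wrist',uv,.012).round(4))
# refined edge: threshold bright plate upper edge
im=cv2.cvtColor(cv2.imread('pics/w3.png'),cv2.COLOR_BGR2GRAY).astype(float)
P=[]
for c in range(180,310,3):
    col=im[140:180,c]; g=np.diff(col); r=g.argmax(); P.append(onz('wrist',(c,140+r+.5),.012)[:2])
P=np.array(P); print('top edge yaw',np.degrees(np.arctan(np.polyfit(P[:,0],P[:,1],1))),)
E
python3 -m handwheel '[[[0.04,-0.0344,-0.0122,0,0],[0.04,-0.0344,-0.0122,0,0],[0.04,-0.0344,-0.0122,0,0],[0.04,-0.0344,-0.0122,0,0],[0.04,-0.0344,-0.0122,0,0],[0.04,0,0,0,0],[0.04,0,0,0,0]]]'
sed -i 's/w3.png/w4.png/' m.py; python3 m.py
```

```text
[ 0.7292 -0.2632  0.012 ]
[ 0.4323 -0.2469  0.012 ]
[ 0.4374 -0.1667  0.012 ]
top edge yaw [ -3.0191733  -12.63441422]
time: 14.57
eef_pos: [0.5522, -0.0504, 0.2951]
tcp_rot: [0.715, -0.7, -0.003, -0.005]
contact_force: [-0.4, -0.3, 0.5]
opening: 0.466
finger_force: 0.0
door_edge [7.05920e+01 3.21552e+02 7.56800e-01 2.80000e-02] [5.070e-01 1.256e+00 3.000e-04 1.400e-03]
mark [2.02208e+02 2.88192e+02 6.75200e-01 3.92000e-02] [1.1053e+00 2.2810e+00 1.3000e-03 3.2000e-03]
camera_lens [215.808   13.488    0.6393  -0.2171] [1.0079e+00 4.2990e-01 7.0000e-04 4.0000e-04]
mirror_fin [ 3.9968e+02  1.2408e+01  4.9540e-01 -2.1040e-01] [1.2045e+00 1.2050e+00 1.0000e-03 7.0000e-04]
mirror_bench [ 3.7392e+02  4.9704e+01  4.9190e-01 -2.1060e-01] [1.2385 1.3564 0.0016 0.0014]
enclosure [2.20800e+02 2.98152e+02 6.88600e-01 1.10400e-01] [0.9696 0.7895 0.0014 0.0015]
```

View pics/w4.png

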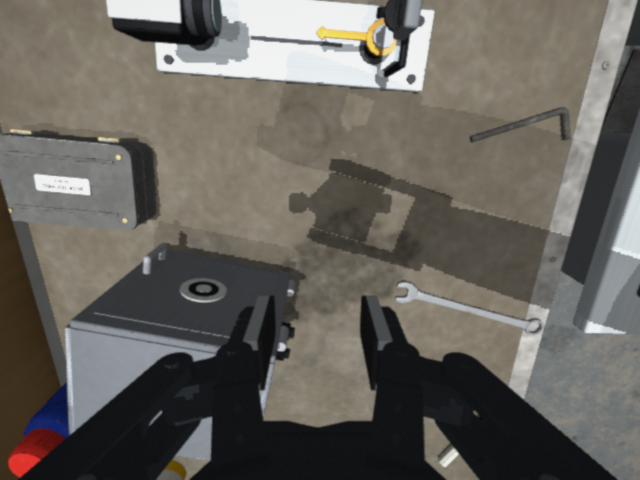

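The mark is clear at (202,289), giving about (0.675, 0.040); the door is shut flush. The mirror axis is about (0.495, −0.211) and the bench yaw about −2.8°. That puts the target mirror normal at a world yaw of about 25.8°. I'll return above the fin and check alignment.

```bash
python3 -m handwheel '[[[0.04,0.032,0.0114,0,0],[0.04,0.032,0.0114,0,0],[0.04,0.032,0.0114,0,0],[0.04,0.032,0.0114,0,0],[0.04,0.032,0.0114,0,0],[0.04,0,0,0,0],[0.04,0,0,0,0]]]'
python3 - <<'E'
from h import *
im=viewer.read_camera('wrist'); s=get_state(); print(s['qpos'],s['eef_pos'],R.from_quat(s['tcp_rot']).as_matrix().round(4)[:2,:2])
for i in range(3):
  viewer.read_camera('wrist')
  uv=np.array(viewer.pinpoint('wrist','mirror_fin')[0]['xy'])*[640,480]; print(uv,onz('wrist',uv,.146))
E
```

```text
time: 16.55
eef_pos: [0.4976, -0.2137, 0.293]
tcp_rot: [0.713, -0.701, -0.003, -0.006]
contact_force: [-0.2, 0.4, -0.5]
opening: 0.466
finger_force: 0.0
[-0.59671263 -0.05184222  1.83428019  0.01246771  1.36314082  2.52449639] [ 0.49801865 -0.21265848  0.29302266] [[ 0.0178 -0.9998]
 [-0.9998 -0.0178]]
[321.216 224.496] [ 0.49500121 -0.20857935  0.146     ]
[320.384 220.992] [ 0.49595289 -0.21149558  0.146     ]
[324.8   219.984] [ 0.49205697 -0.2126521   0.146     ]
```

```bash
python3 -m handwheel '[[[0.04,-0.0015,0.003,0.03,3],[0.04,0,0,0.03,0],[0.04,0,0,0.03,0],[0.04,0,0,0.03,0],[0.04,0,0,0.01,0],[0.04,0,0,0,0]]]'
python3 - <<'E'
from h import *
s=get_state(); print(R.from_quat(s['tcp_rot']).as_matrix().round(4))
E
```

```text
time: 17.4
eef_pos: [0.4939, -0.2076, 0.1597]
tcp_rot: [-0.696, 0.718, 0.006, 0.005]
contact_force: [-0.1, -0.4, -0.7]
opening: 0.467
finger_force: 0.0
[[-0.0321 -0.9995 -0.0024]
 [-0.9994  0.0321  0.0157]
 [-0.0156  0.0029 -0.9999]]
```

```bash
python3 -m handwheel '[[[0.04,0.003,-0.001,0.007,0],[0.04,0,0,0,0],[0,0,0,0,0],[0,0,0,0,0],[0,0,0,0,0],[0,0,0,0,0],[0,0,0,0,0],[0,0,0,0,0]]]' 30
python3 - <<'E'
from h import *
cv2.imwrite('pics/w5.png',viewer.read_camera('wrist'))
for n in ('wrist','top'):
  viewer.read_camera(n)
  for k in ('mirror_fin','sight_line','mirror'):
    print(n,k,[(np.array(r['xy'])*[640,480],r['confidence']) for r in viewer.pinpoint(n,k)[:1]])
E
```

```text
time: 18.07
eef_pos: [0.4945, -0.213, 0.158]
tcp_rot: [-0.696, 0.718, 0.005, 0.003]
contact_force: [-10.8, -0.1, 8.4]
opening: 0.112
finger_force: 31.5
wrist mirror_fin [(array([314.496, 301.92 ]), 0.64)]
wrist sight_line []
wrist mirror [(array([317.312, 221.184]), 0.6)]
top mirror_fin []
top sight_line []
top mirror [(array([284.48 , 196.512]), 0.53)]
```

View pics/w5.png

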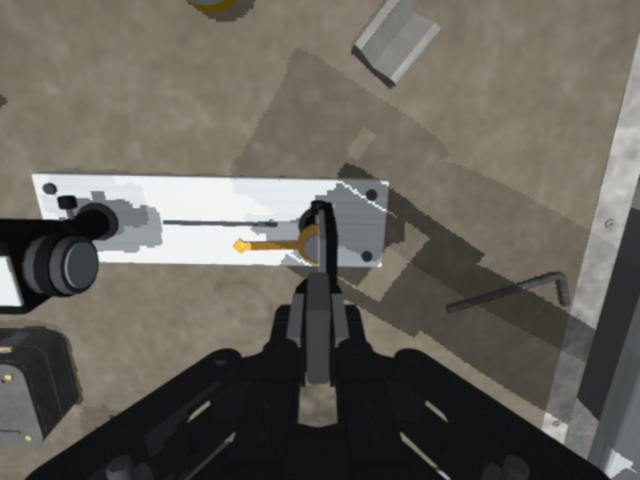

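The fin is gripped with an opening of about 9.5 mm; the pointer at (240,245) still aims at the camera. I'll relieve the small side force and turn.

```bash
python3 -m handwheel '[[[0,0,0.003,-0.003,0],[0,0,0,0,0]]]' | egrep 'eef|contact'
python3 -m handwheel '[[[0,0,0,0,-4],[0,0,0,0,-4],[0,0,0,0,-4],[0,0,0,0,-4],[0,0,0,0,-4],[0,0,0,0,-4],[0,0,0,0,-3.6],[0,0,0,0,0],[0,0,0,0,0]]]'
python3 - <<'E'
from h import *
im=viewer.read_camera('wrist'); s=get_state(); print(s['qpos'],R.from_quat(s['tcp_rot']).as_matrix().round(4),s['wrist_torque'])
print(proj('wrist',[[.495,-.211,.06],[.495+.062*np.cos(.948),-.211+.062*np.sin(.948),.06],[.675,.04,.105]]).round(1))
cv2.imwrite('pics/w6.png',im)
E
```

```text
eef_pos: [0.4942, -0.2129, 0.1581]
contact_force: [6.8, -3.9, -11.3]
time: 19.43
eef_pos: [0.4953, -0.2127, 0.1581]
tcp_rot: [0.846, -0.532, 0.001, -0.007]
contact_force: [10.3, -2.5, -11.5]
opening: 0.107
finger_force: 31.7
[-0.60028194  0.0584685   1.97738598  0.01509271  1.1036309   2.08660671] [[ 0.4331 -0.9013  0.0094]
 [-0.9013 -0.433   0.0099]
 [-0.0049 -0.0128 -0.9999]] [-0.5733452  -0.99893042 -0.09900245]
[[318.  242.9]
 [247.6 278.7]
 [-33.8 441.7]]
```

View pics/w6.png

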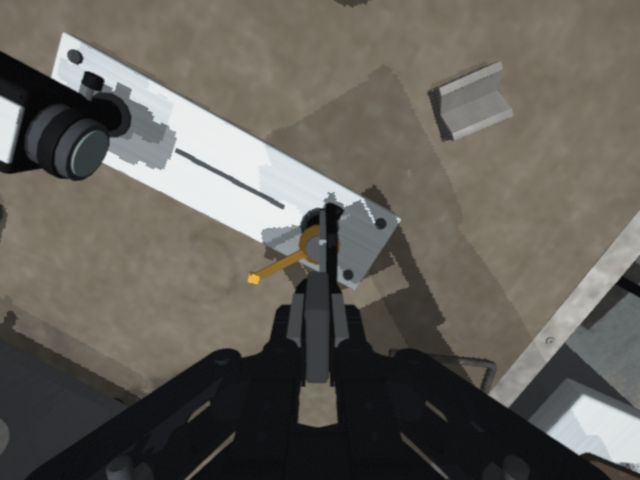

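The pointer now runs from the hub at (318,243) to its tip at (253,279), heading for the door mark. I'll ease the residual force and measure the pointer's direction.

```bash
python3 -m handwheel '[[[0,0,-0.0015,0.0015,0],[0,0,0,0,0],[0,0,0,0,0]]]' | egrep 'eef|contact'
cat > p.py <<'E'
from h import *
s=get_state(); im=viewer.read_camera('wrist'); M=R.from_quat(s['tcp_rot']).as_matrix()
print('normal yaw',np.degrees(np.arctan2(-M[1,1],-M[0,1])), s['eef_pos'].round(4), s['contact_force'].round(1))
h=cv2.cvtColor(im,cv2.COLOR_BGR2HSV); m=cv2.inRange(h,(8,140,60),(28,255,255)); m[:200]=0;m[300:]=0;m[:,:230]=0;m[:,350:]=0
ys,xs=np.nonzero(m); P=np.array([onz('wrist',(x,y),.06)[:2] for x,y in zip(xs,ys)])
c=np.array([.495,-.211]); d=np.linalg.norm(P-c,axis=1); print(len(P),d.max(),np.histogram(d,np.arange(0,.08,.01))[0])
k=(d>.028)&(d<.05); Q=P[k]; vx,vy,x0,y0=cv2.fitLine(Q.astype(np.float32),cv2.DIST_HUBER,0,.0005,.0005).ravel()
if vx<0: vx,vy=-vx,-vy
print('pointer yaw',np.degrees(np.arctan2(vy,vx)),'pt',x0,y0)
for dx in(.04,.055): print(dx, 'line at axis x=.495: y=',y0+(.495-x0)*vy/vx)
t=P[d>.055].mean(0) if (d>.055).any() else None; print('tip',t, 'tip yaw from axis',None if t is None else np.degrees(np.arctan2(*(t-c)[::-1])))
E
python3 p.py; python3 p.py | grep yaw
```

```text
eef_pos: [0.4955, -0.2127, 0.158]
contact_force: [3.9, -3.9, -5.0]
normal yaw 25.70933124350493 [ 0.4955 -0.2127  0.158 ] [ 3.9 -3.9 -5. ]
760 0.06320919246595569 [ 48 259 105 108  98 118  24]
pointer yaw 54.200317 pt 0.51622415 -0.17883538
0.04 line at axis x=.495: y= -0.20826373
0.055 line at axis x=.495: y= -0.20826373
tip [ 0.52770246 -0.16253754] tip yaw from axis 55.98853113182382
normal yaw 25.704669565143703 [ 0.4955 -0.2127  0.158 ] [ 2.6 -4.4 -4. ]
pointer yaw 54.19833 pt 0.5162412 -0.17881566
tip [ 0.52767179 -0.16251553] tip yaw from axis 56.0255142279218
```

The pointer direction measures 54.2°, against about 54.3–54.6° from the axis to the mark. The normal-yaw estimate gives the same 54.2°. I'll settle, make a last check that the door is still shut, and hand in.

```bash
python3 -m handwheel '[[[0,0,0,0,-0.1],[0,0,0,0,0],[0,0,0,0,0],[0,0,0,0,0],[0,0,0,0,0],[0,0,0,0,0]]]'
python3 - <<'E'
from h import *
for n in('scene','top'):
  viewer.read_camera(n)
  for k,z in dict(door_edge=.19,oil_bottle=0,spur_gear=0,v_block=0).items():
    for r in viewer.pinpoint(n,k)[:1]: print(n,k,round(r['confidence'],2),onz(n,np.array(r['xy'])*[640,480],z)[:2].round(3))
E
python3 p.py | grep yaw
```

```text
time: 20.33
eef_pos: [0.4955, -0.2127, 0.1581]
tcp_rot: [0.847, -0.531, 0.0, -0.005]
contact_force: [4.2, -4.4, -4.3]
opening: 0.107
finger_force: 32.2
scene door_edge 0.57 [0.76  0.037]
scene spur_gear 0.87 [0.419 0.28 ]
scene v_block 0.67 [ 0.429 -0.348]
top door_edge 0.75 [0.754 0.017]
top oil_bottle 0.8 [ 0.562 -0.412]
top spur_gear 0.7 [0.398 0.288]
top v_block 0.67 [ 0.435 -0.348]
normal yaw 25.796036514036434 [ 0.4955 -0.2127  0.158 ] [ 3.6 -4.  -4. ]
pointer yaw 54.25876 pt 0.5161126 -0.17871144
tip [ 0.52759627 -0.1624543 ] tip yaw from axis 56.12040022616556
```

```bash
python3 -c "
from plant import sign_off; print(sign_off())"
```

```text
the job is handed in; nothing more can be done
None
```

I handed the job in at about 20 s on the robot's clock: the door is shut on its catch, and the gripper is holding the mirror still at about 0.5 rad. The sight-line pointer measures 54.3°, against about 54.3–54.6° for the direction to the mark. The oil bottle, spur gear and V-block were never approached, and the last camera check found them where they started, within detector error.

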